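# Set the hop doser's portion with its thumb lever and release the dose

## Task

Using only its thumb lever, click the hop doser's dial on, one notch per stroke, until the pointer stands at the long bar: count the clicks, because the dial cannot be turned back, and do not lean hard on the lever when it meets its stop. Let the lever come back, then press the doser's plunger fully down and let it rise again, leaving the empty tub under the spout and the other things on the counter where they are.

Things in the scene. Friction and masses are not known exactly. Their poses are not given: they have to be found in the camera images.
- doser: Bench doser, aluminium box 200 mm (x) by 360 mm (y), 120 mm high, fixed. Origin: on the counter under the dial's axis; the box spans x -100..+100, y -155..+205 mm; z up. Its front looks to -x and has a spout at y +145 mm (58 mm out, up to 97 mm high). On top: dial, thumb lever in front, plunger at right (-y), hopper drum 102 mm across at (30, 145) mm, 230 mm high.
- target_bar (a point): Outer middle of the long raised bar on the doser's top, straight behind the dial (+x), 30 mm long, 15 mm high: the target. Short round studs, 11 mm high, 66 mm from the dial's axis, mark other notches.
- dial (a joint): Angle of the black dial (110 mm across, face 144 mm, hub 156 mm above the counter, steel pointer bar on it), rad, growing anticlockwise seen from above; 2.618 has the pointer at the long bar. Notches are 0.524 (30 degrees) apart and lie up to 0.16 to either side of studs and bar. It turns only anticlockwise, one notch per lever stroke; it starts 2 to 5 notches short.
- lever (a joint): Angle of the thumb lever about the dial's axis, rad, 0 at rest, growing anticlockwise from above; a light spring returns it. A stroke: free play (0.04 to 0.37), then load from a detent (2 to 4 N at the post), a click 0.27 rad later, and about 0.04 after that a firm rubbery stop (5 N per mm). Where the stop lies (0.33 to 0.70 rad) differs at each start and does not show: feel for it.
- lever_top (a point): Centre of the top of the lever's upright thumb post, 18 mm across, 121 to 166 mm above the counter, 100 mm from the dial's axis; at rest at (-94, +34) mm in the doser's frame. Push it from its +y side, sideways towards -y, on a circle round the axis. A push of 8 N has surely reached the stop; over 16 N strains it. It must come back within 0.03 rad of rest to catch the next notch.
- plunger (a joint): Travel of the plunger, m: 0 up, 0.008 fully down; a spring (6 N when fully down) lifts it.
- plunger_top (a point): Centre of the top of the plunger, a steel button 30 mm across on the doser's top, at (-10, -115) mm in the doser's frame, pressed straight down.
- spout_tub: Empty clear square tub, 105 mm by 105 mm, 52 mm high, loose, standing under the spout in front of the doser. Origin: centre of its underside. It stays there.
- hops_tub: The same kind of tub with hop pellets, a bystander. Origin: centre of its underside.
- flower_tub: The same kind of tub, a bystander. Origin: centre of its underside.
- big_jar: Dark blue jar, 110 mm across, 140 mm high, a bystander. Origin: centre of its underside.
- spoon: Steel spoon lying on the counter, a bystander.
- bowl: White bowl, 120 mm across, 50 mm high, a bystander. Origin: centre of its underside.
- weight: Small brass weight, 32 mm across, 42 mm high, a bystander. Origin: centre of its underside.

How it is judged:
By the outcome, as a careful person would: the job done as asked, in the order asked, and still so for the second after the job is handed in, with the robot touching nothing.
It also fails if it takes over 61 s, if anything falls off the work surface, if the arm or the gripper's body presses on something with over 40 N, if the wrist force passes 120 N, or if a joint passes its speed limit or range.

## Robot

A 6-joint arm with a two-finger parallel gripper is mounted at the origin on the work surface. World frame = base frame: x ahead of the robot, y to its left, z up, the work surface at z = 0. Lengths are in m, angles in degrees, forces in N, time in s.
With the tool pointing down it reaches from about 0.4 to 0.825 m from the base axis. Payload 7 kg.
Tool frame: the origin (TCP) lies midway between the tips of the shut fingers; the grasp point (between the pads) lies 19 mm behind it; z points along the fingers, y is the line along which they close (so a half turn about z gives the same grasp; the last joint's range is limited). The gripper opens to 88 mm and grips with 3 to 60 N. Pads are 19 mm wide; open, the fingers measure 130 mm over their backs; the gripper's body (78 mm by 193 mm) begins 47 mm behind the grasp point.
Start: joints at [-47.55, 20.546, 0.682, 0, -70.136, -16.507], TCP at [0.295, -0.607, 0.227] pointing down, gripper open.
Joint ranges: [-176.03, 176.03], [-82.01, 121.73], [-58.28, 71.71], [-173.87, 95.51], [-174.79, -0.11], [-173.66, 173.66]. Speed limits (degrees/s): [136.94, 136.94, 172.46, 180, 180, 180].

## Interface

Orientations are given as [roll, pitch, yaw] about the fixed x, y, z axes, in that order (R = Rz(yaw) Ry(pitch) Rx(roll)).
In Python, from plant import ctrl, viewer, close_job gives the robot as it stands. The module is installed in compiled form; this text tells all that it offers.
- The arm moves only by the tool step_arm, never from a script. Its argument "moves" is a list that holds one entry, the list of rows, each a list of 5 numbers: the shift along the world's x, y, z in cm, then the turn about the world's z in rad, then the finger opening in cm, from 0 to 8.76. In form: [[[tx, ty, tz, twist, grip], ...]]. A call has 1 to 10 rows; each row shifts and turns the commanded pose from where the row before left it; what a row does not reach is not made up. A row lasts 1/10 s, in which the tool goes at most 50 mm and 8.59 degrees, less where a joint would pass 70% of its speed; a pose out of reach is approached as far as the arm can. A call with a gripper value outside its range is refused whole. The fingers move at their own pace and stop on an object; the grip force is fixed at half the most. Time passes only in rows, so rows that do not move let the fingers close. It gives the time, the measured TCP pose, the force, the opening and the grip force at its end, in the units of the state.
- ctrl.get_obs(): the state, without advancing time (a new reading comes with each control period).
- viewer.snapshot(name): name is "scene" or "top" or "wrist"; returns (picture, depth): 384x512x3 uint8, blue, green, red; 384x512 float32, m along the optical axis (not along the pixel's ray), 0 where there is no reading.
- viewer.camera_info(name): a dict with "camera_matrix" (3x3 intrinsics, pixels), "eye" and "orientation" of the camera in the world. Camera axes: x right, y down, z forward; pixel columns grow to the right and rows downward; lengths in m; the calibration is good to about 2 mm. A picture is of the moment at which its call begins: read the wrist's pose just before it. camera_info takes no time and is no camera call; for the wrist camera it gives the pose at the moment of the call.
- close_job(): hands the job in; it is judged then, once.
The state is a dict: "clock": time; "joint_pos": joint angles; "qvel": joint speeds; "tau": joint torques, N m; "tool_pos": TCP position; "orientation": TCP orientation; "force": force on the tool from outside, world axes, zero at the start; "moment": the same for the moment, N m; "opening": finger opening in m; "gripper_force": force on a finger pad.
Only numpy, scipy, OpenCV 4.12 (cv2) and the standard library are available. Lean on these libraries where they do the work, as an engineer would, in place of code of your own. Each camera call takes 0.05 s, during which the arm holds its last target. There are 200 camera calls.

## Working session

There is one attempt and no reset: what is moved stays moved. The work goes in short steps, Python scripts to look and compute and a tool call to move; the robot and the scene stay as the last step left them, time stands still between calls to the robot, and variables do not carry over. Pictures are saved under pics/ and viewed, at most 10 in all, crops included, and the job is handed in when it is done.

Besides the shell and the picture viewer there is one more tool, called after "Request:" by a JSON object that holds its "method" and its "body". step_arm: Moves the arm, as the interface text tells. Its arguments: {"type":"object","properties":{"moves":{"type":"array","items":{"type":"array","items":{"type":"array","items":{"type":"number"}}}}},"required":["moves"]}

```bash
mkdir -p pics; python3 - <<'E'
from plant import ctrl, viewer
import cv2,numpy as np
o=ctrl.get_obs(); print({k:np.round(v,3) for k,v in o.items()})
ims=[]
for n in("scene","top"):
    i=viewer.camera_info(n); print(n,i)
    p,d=viewer.snapshot(n); np.savez(f"pics/{n}.npz",p=p,d=d,K=i["camera_matrix"],e=i["eye"],R=i["orientation"])
    cv2.imwrite(f"pics/{n}0.png",p)
E
```

```text
{'clock': np.float64(0.0), 'joint_pos': array([-4.7549e+01,  2.0590e+01,  6.3300e-01, -2.1000e-02, -7.0137e+01,
       -1.6506e+01]), 'qvel': array([ 0.036,  0.043, -0.011, -0.016, -0.105,  0.011]), 'tau': array([-2.0000e-03, -5.8272e+01,  2.9304e+01,  6.9970e+00,  6.0000e-03,
       -0.0000e+00]), 'tool_pos': array([ 0.295, -0.607,  0.226]), 'orientation': array([ 1.79904e+02, -8.00000e-03, -1.54063e+02]), 'force': array([-0.121,  0.414,  0.269]), 'moment': array([-0.017,  0.044,  0.012]), 'gripper_force': np.float64(0.0), 'opening': np.float64(0.088)}
scene {'camera_matrix': array([[465.07427522,   0.        , 256.27715483],
       [  0.        , 465.07427522, 193.40489526],
       [  0.        ,   0.        ,   1.        ]]), 'eye': array([ 1.07518118, -0.5506964 ,  1.30418187]), 'orientation': array([-146.53172245,    0.25756316,   47.3984754 ])}
top {'camera_matrix': array([[477.86207337,   0.        , 251.72095857],
       [  0.        , 477.86207337, 200.78089086],
       [  0.        ,   0.        ,   1.        ]]), 'eye': array([0.31805673, 0.00316354, 1.60653131]), 'orientation': array([-173.16295524,   -0.67780011,  -89.90608805])}
```

View pics/scene0.png

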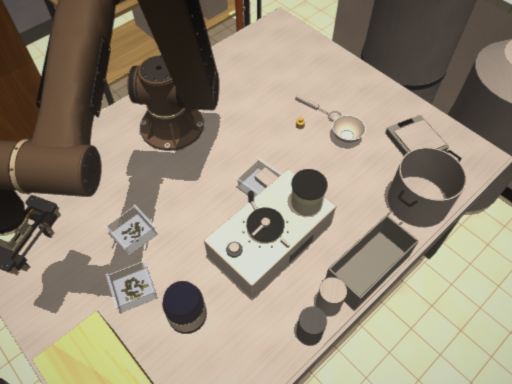

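View pics/top0.png

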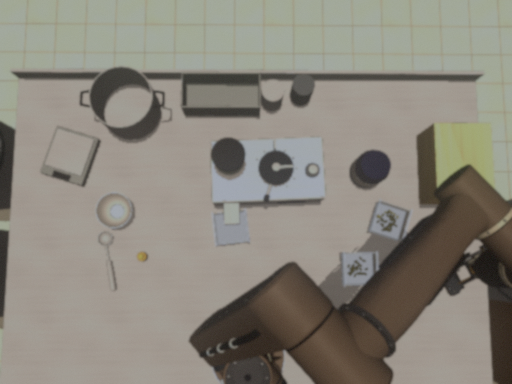

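The scene view shows the doser at about (270,230), with its lever toward the robot. In the top view the doser is at (268,170), dial at (276,168), lever at (267,197), plunger at (312,170) and drum at (228,156).

```bash
cat > h.py <<'E'
import numpy as np,cv2
from scipy.spatial.transform import Rotation as Ro
def ray(K,e,rpy,uv,z):
    R=Ro.from_euler('xyz',rpy,degrees=True).as_matrix()
    d=R@np.linalg.inv(K)@np.array([uv[0],uv[1],1.]); return e+d*(z-e[2])/d[2]
def proj(K,e,rpy,P):
    R=Ro.from_euler('xyz',rpy,degrees=True).as_matrix()
    c=(np.atleast_2d(P)-e)@R; q=c@K.T; return q[:,:2]/q[:,2:]
E
python3 - <<'E'
from h import *
t=np.load("pics/top.npz");s=np.load("pics/scene.npz")
f=lambda uv,z:ray(t['K'],t['e'],t['R'],uv,z)
g=lambda uv,z:ray(s['K'],s['e'],s['R'],uv,z)
# box top mask by depth: height 0.11-0.13
p,d=t['p'],t['d']
v,u=np.mgrid[:384,:512]
R=Ro.from_euler('xyz',t['R'],degrees=True).as_matrix()
P=(np.stack([u,v,np.ones_like(u)],-1)@np.linalg.inv(t['K']).T*d[...,None])@R.T+t['e']
roi=(u>195)&(u<340)&(v>120)&(v<215)
def rect(m):
    pts=P[m][:,:2]; r=cv2.minAreaRect((pts*1000).astype(np.float32)); return r,m.sum()
m=roi&(abs(P[...,2]-.12)<.008); print('box',rect(m))
md=roi&(abs(P[...,2]-.144)<.005); print('dial',rect(md), P[md].mean(0))
mh=roi&(abs(P[...,2]-.23)<.01); print('hopper',rect(mh),P[mh].mean(0))
print('lever',f((267,197),.166),'plunger',f((312,170),.135),'dial',f((276,168),.144))
a=cv2.resize(p[120:250,195:345],None,fx=5,fy=5,interpolation=3)[:600]
b=cv2.resize(s['p'][150:300,190:350],None,fx=4,fy=4,interpolation=3)
cv2.imwrite('pics/a.png',a);cv2.imwrite('pics/b.png',b)
E
```

```text
box (((598.8070678710938, -62.71946716308594), (201.23866271972656, 359.9048156738281), 2.547201156616211), np.int64(4725))
dial (((584.5717163085938, -65.31813049316406), (155.0146942138672, 286.3256530761719), 24.663986206054688), np.int64(888)) [ 0.59832474 -0.09240489  0.14369405]
hopper (((623.7462158203125, 58.68940734863281), (100.76924896240234, 97.27254486083984), 0.23672044277191162), np.int64(923)) [0.62283061 0.05837311 0.22855772]
lever [ 0.50253387 -0.06003356  0.166     ] plunger [ 0.59216037 -0.20251669  0.135     ] dial [ 0.59636772 -0.08920001  0.144     ]
```

View pics/a.png

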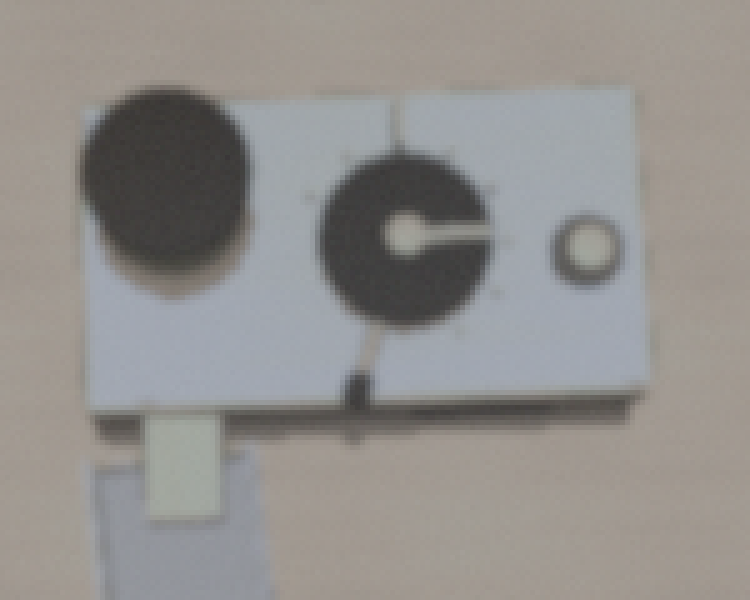

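View pics/b.png

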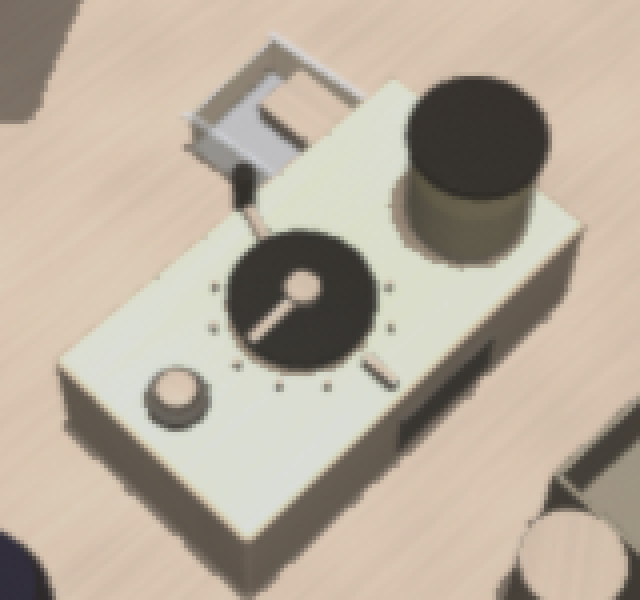

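Doser origin is about (0.600, -0.088), yaw +2.5°, and the hopper position confirms it. The pointer is at crop (490,232), about 90° short of the bar, which means 3 notches. I'll move to the +y side of the lever with the fingers shut.

Request:
{"method": "step_arm", "body": {"moves": [[[1.4, 4, 1.5, -0.041, 0], [1.4, 4.2, 1.5, -0.041, 0], [1.4, 4.2, 1.5, -0.041, 0], [1.4, 4.2, 0.5, -0.041, 0], [1.4, 4.2, 0, -0.041, 0], [1.4, 4.2, 0, -0.041, 0], [1.4, 4.2, 0, -0.041, 0], [1.4, 4.2, 0, -0.041, 0], [1.4, 4.2, 0, -0.041, 0], [1.4, 4.2, 0, -0.041, 0]]]}}

```text
clock: 1.1
tool_pos: [0.4352, -0.1872, 0.2765]
orientation: [180.0, 0.0, -177.7]
force: [1.7, -0.4, 0.2]
opening: 0.0134
gripper_force: 0.0
```

Request:
{"method": "step_arm", "body": {"moves": [[[1.7, 4.3, 0, 0, 0], [1.7, 4.3, 0, 0, 0], [1.6, 4.3, 0, 0, 0], [1.6, 4.3, 0, 0, 0], [0, 0, -2, 0, 0], [0, 0, 0, 0, 0], [0, 0, 0, 0, 0]]]}}

```text
clock: 1.8
tool_pos: [0.5008, -0.0173, 0.2564]
orientation: [-180.0, -0.1, -177.5]
force: [-0.1, -0.4, 1.2]
opening: 0.0004
gripper_force: 0.0
```

```bash
python3 - <<'E'
from plant import ctrl, viewer
from h import *
o=ctrl.get_obs(); print(o['tool_pos'],o['orientation'],o['force'],o['opening'])
i=viewer.camera_info("wrist"); p,d=viewer.snapshot("wrist"); t,_=viewer.snapshot("top")
np.savez("pics/w.npz",p=p,d=d,K=i["camera_matrix"],e=i["eye"],R=i["orientation"])
O=np.array([.5999,-.0877,0]);Rz=Ro.from_euler('z',2.5,degrees=True)
W=lambda x,y,z:O+Rz.apply([x/1e3,y/1e3,z/1e3])
for n,P in dict(lever=W(-94,34,166),hub=W(0,0,156),plunger=W(-10,-115,135),bar=W(85,0,135)).items():
    q=proj(i["camera_matrix"],i["eye"],i["orientation"],P)[0]; print(n,P,q)
    cv2.drawMarker(p,tuple(int(a) for a in q),(0,0,255),0,8)
cv2.imwrite('pics/w1.png',np.vstack([p,]));cv2.imwrite('pics/t1.png',np.hstack([p[:, :], cv2.resize(t[100:260,195:315],(288,384))]))
E
```

```text
[ 0.50080803 -0.01731697  0.25643314] [-1.79962320e+02 -8.09257990e-02 -1.77539024e+02] [-0.12478264 -0.37880158  1.24614059] 0.0004020035916111965
lever [ 0.50450641 -0.05783258  0.166     ] [212.88515074 200.0450499 ]
hub [ 0.5999 -0.0877  0.156 ] [186.45543366 280.71553623]
plunger [ 0.59492575 -0.20302674  0.135     ] [ 89.55766164 262.51125554]
bar [ 0.6848191  -0.08399235  0.135     ] [195.29413395 331.093263  ]
```

View pics/t1.png

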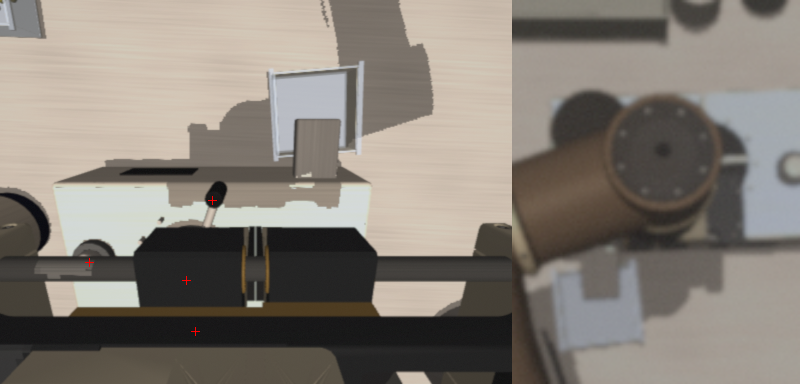

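The wrist view (up is -x, right is +y) shows the lever post with its top near (218,187), a little off the predicted (213,200). The spout and tub are at right, clear of the fingers. In the top view the wrist hides part of the dial, but the pointer at (735,158) is visible.

```bash
python3 - <<'E'
from h import *
w=np.load('pics/w.npz'); print(w['e'],w['R'],w['K'][0,0])
p=w['p'][170:225,190:240]; m=(p.max(2)<60).astype(np.uint8)
n,l,st,c=cv2.connectedComponentsWithStats(m); print(st,c+[190,170])
for uv in((217,188),(218,191)):print(ray(w['K'],w['e'],w['R'],uv,.166))
d=w['d'];print(d[184:208:4,210:224:3])
E
```

```text
[ 0.42658529 -0.02117559  0.41524549] [1.63976186e+02 1.07315426e-02 9.24705917e+01] 274.6806463821514
[[   0    0   50   55 2336]
 [   0    0    7    5   25]
 [  15   11   22   27  389]] [[214.50642123 197.78467466]
 [192.2        171.6       ]
 [215.89460154 193.92030848]]
[ 0.49252899 -0.05399063  0.166     ]
[ 0.49540191 -0.05303711  0.166     ]
[[0.30534926 0.28681782 0.28243417 0.2849706  0.28891644]
 [0.27164295 0.267641   0.26836658 0.27163258 0.27868322]
 [0.2571665  0.25737473 0.25975436 0.26061225 0.26886162]
 [0.25860402 0.2597197  0.25950837 0.258036   0.26254582]
 [0.2592146  0.259828   0.25899076 0.25865042 0.2608066 ]
 [0.26042503 0.2603617  0.2599135  0.26042217 0.30971178]]
```

The depth shows the top disc is centred near (212,200), so the prediction holds. Descending beside the post.

Request:
{"method": "step_arm", "body": {"moves": [[[0, 0.1, -4, 0, 0], [0, 0, -4, 0, 0], [0, 0, -3, 0, 0], [0, 0, -1.1, 0, 0], [0, 0, 0, 0, 0], [0, 0, 0, 0, 0]]]}}

```text
clock: 2.5
tool_pos: [0.5024, -0.0162, 0.1372]
orientation: [180.0, 0.1, -177.6]
force: [-0.0, -0.2, 0.9]
opening: 0.0005
gripper_force: 0.0
```

Request:
{"method": "step_arm", "body": {"moves": [[[0, -0.4, 0, 0, 0], [0, -0.4, 0, 0, 0], [0, -0.3, 0, 0, 0], [0, -0.3, 0, 0, 0], [0, 0, 0, 0, 0], [0, 0, 0, 0, 0]]]}}

```text
clock: 3.1
tool_pos: [0.5015, -0.03, 0.1357]
orientation: [180.0, 0.0, -177.6]
force: [-0.0, -0.0, 1.2]
opening: 0.0004
gripper_force: 0.4
```

Request:
{"method": "step_arm", "body": {"moves": [[[0, -0.2, 0, 0, 0], [0, -0.2, 0, 0, 0], [0, 0, 0, 0, 0]]]}}

```text
clock: 3.4
tool_pos: [0.5011, -0.0341, 0.1354]
orientation: [-180.0, -0.0, -177.6]
force: [-0.6, 0.1, 0.7]
opening: 0.0004
gripper_force: 0.5
```

Request:
{"method": "step_arm", "body": {"moves": [[[0, -0.2, 0, 0, 0], [0, -0.2, 0, 0, 0], [0, 0, 0, 0, 0]]]}}

```text
clock: 3.7
tool_pos: [0.5012, -0.0382, 0.1355]
orientation: [-180.0, -0.0, -177.6]
force: [-1.3, 0.7, 0.7]
opening: 0.0003
gripper_force: 0.5
```

Request:
{"method": "step_arm", "body": {"moves": [[[0, -0.2, 0, 0, 0], [0, -0.2, 0, 0, 0], [0, 0, 0, 0, 0]]]}}

```text
clock: 4.0
tool_pos: [0.5013, -0.0422, 0.1356]
orientation: [-180.0, 0.0, -177.6]
force: [-0.5, 0.9, 0.5]
opening: 0.0002
gripper_force: 0.5
```

Request:
{"method": "step_arm", "body": {"moves": [[[0, -0.2, 0, 0, 0], [0, -0.2, 0, 0, 0], [0, 0, 0, 0, 0]]]}}

```text
clock: 4.3
tool_pos: [0.5013, -0.0462, 0.1356]
orientation: [-180.0, 0.0, -177.6]
force: [0.4, 0.7, 0.5]
opening: 0.0005
gripper_force: 0.5
```

Request:
{"method": "step_arm", "body": {"moves": [[[0, -0.2, 0, 0, 0], [0, -0.2, 0, 0, 0], [0, 0, 0, 0, 0]]]}}

```text
clock: 4.6
tool_pos: [0.5013, -0.0502, 0.1356]
orientation: [-180.0, 0.0, -177.6]
force: [-0.4, 0.8, -0.0]
opening: 0.0002
gripper_force: 0.5
```

Request:
{"method": "step_arm", "body": {"moves": [[[0, -0.2, 0, 0, 0], [0, -0.2, 0, 0, 0], [0, 0, 0, 0, 0]]]}}

```text
clock: 4.9
tool_pos: [0.5011, -0.0541, 0.1355]
orientation: [180.0, -0.0, -177.6]
force: [-1.4, 2.4, 0.9]
opening: 0.0008
gripper_force: 1.2
```

Request:
{"method": "step_arm", "body": {"moves": [[[0, -0.2, 0, 0, 0], [0, -0.2, 0, 0, 0], [0, 0, 0, 0, 0]]]}}

```text
clock: 5.2
tool_pos: [0.5011, -0.0581, 0.1355]
orientation: [180.0, -0.0, -177.6]
force: [-2.3, 3.5, -0.2]
opening: 0.0003
gripper_force: 1.3
```

Request:
{"method": "step_arm", "body": {"moves": [[[0, -0.1, 0, 0, 0], [0, -0.1, 0, 0, 0], [0, 0, 0, 0, 0]]]}}

```text
clock: 5.5
tool_pos: [0.5013, -0.0601, 0.1355]
orientation: [-180.0, -0.0, -177.5]
force: [-1.4, 2.1, 0.6]
opening: 0.0005
gripper_force: 1.2
```

Request:
{"method": "step_arm", "body": {"moves": [[[0, -0.2, 0, 0, 0], [0, -0.2, 0, 0, 0], [0, -0.2, 0, 0, 0], [0, -0.2, 0, 0, 0], [0, -0.2, 0, 0, 0], [0, -0.2, 0, 0, 0], [0, -0.2, 0, 0, 0], [0, 0, 0, 0, 0]]]}}

```text
clock: 6.3
tool_pos: [0.5014, -0.0743, 0.1356]
orientation: [-180.0, 0.0, -177.6]
force: [-1.0, 1.1, -0.6]
opening: 0.0001
gripper_force: 0.6
```

Request:
{"method": "step_arm", "body": {"moves": [[[0, -0.1, 0, 0, 0], [0, -0.1, 0, 0, 0], [0, 0, 0, 0, 0]]]}}

```text
clock: 6.6
tool_pos: [0.5014, -0.076, 0.1356]
orientation: [-180.0, 0.0, -177.5]
force: [-0.3, 0.9, 0.4]
opening: 0.0
gripper_force: 0.6
```

Request:
{"method": "step_arm", "body": {"moves": [[[0, -0.1, 0, 0, 0], [0, -0.1, 0, 0, 0], [0, 0, 0, 0, 0]]]}}

```text
clock: 6.9
tool_pos: [0.5015, -0.078, 0.1356]
orientation: [-180.0, 0.0, -177.5]
force: [0.2, 1.4, -0.5]
opening: 0.0006
gripper_force: 0.6
```

Request:
{"method": "step_arm", "body": {"moves": [[[0, -0.15, 0, 0, 0], [0, 0, 0, 0, 0]]]}}

```text
clock: 7.1
tool_pos: [0.5015, -0.0796, 0.1357]
orientation: [-180.0, 0.0, -177.5]
force: [1.0, 1.1, 0.2]
opening: 0.0001
gripper_force: 0.6
```

Request:
{"method": "step_arm", "body": {"moves": [[[0, -0.15, 0, 0, 0], [0, 0, 0, 0, 0]]]}}

```text
clock: 7.3
tool_pos: [0.5014, -0.0811, 0.1357]
orientation: [-180.0, 0.0, -177.5]
force: [0.8, 0.3, 0.2]
opening: 0.0003
gripper_force: 0.6
```

Request:
{"method": "step_arm", "body": {"moves": [[[0, -0.15, 0, 0, 0], [0, 0, 0, 0, 0]]]}}

```text
clock: 7.5
tool_pos: [0.5014, -0.0826, 0.1356]
orientation: [-180.0, 0.0, -177.6]
force: [0.8, 1.0, -0.1]
opening: 0.0007
gripper_force: 0.7
```

```bash
python3 - <<'E'
from plant import ctrl, viewer
from h import *
s,_=viewer.snapshot("scene");w,_=viewer.snapshot("wrist")
cv2.imwrite('pics/c2.png',np.hstack([cv2.resize(s[150:300,190:350],None,fx=2.56,fy=2.56,interpolation=3),cv2.resize(w[100:350,100:350],(384,384))]))
E
```

```text
(no output)
```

View pics/c2.png

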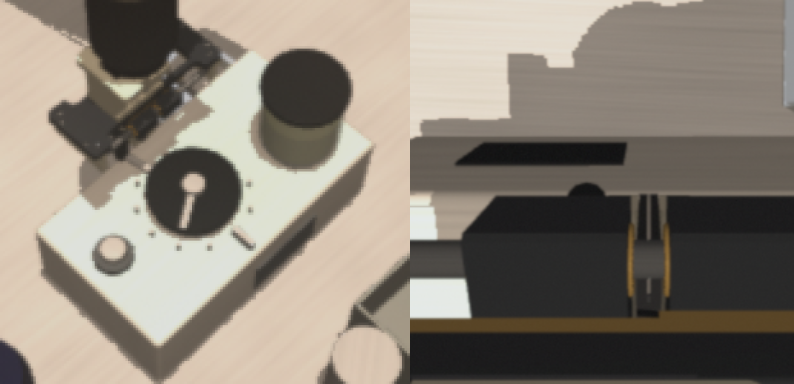

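The scene view shows the pointer has moved on, with its tip now at (184,228) and the hub at (193,183). In the wrist view the post top edge is at (587,190), beside the finger. Next I'll quantify the angle.

```bash
cat >> h.py <<'E'
def dialang():
    """pointer angle relative to bar (deg, doser frame) from the scene camera"""
    from plant import viewer
    i=viewer.camera_info("scene"); p,_=viewer.snapshot("scene")
    return ang(p,i["camera_matrix"],i["eye"],i["orientation"])
def ang(p,K,e,r):
    O=np.array([.5999,-.0877]);Rz=Ro.from_euler('z',-2.5,degrees=True)
    out=[]
    for v in range(205,255):
        for u in range(230,300):
            q=Rz.apply(np.r_[ray(K,e,r,(u,v),.150)[:2]-O,0])
            h=np.hypot(q[0],q[1])
            if .02<h<.05 and p[v,u].max()>110: out.append(q[:2])
    m=np.mean(out,0); return len(out),np.degrees(np.arctan2(m[1],m[0]))
E
python3 - <<'E'
from h import *
s=np.load('pics/scene.npz'); print(ang(s['p'],s['K'],s['e'],s['R'])); print(dialang())
E
```

```text
(35, np.float64(-88.15314427793689))
(33, np.float64(-57.11379163088465))
```

One clean notch (−88° → −57°) without reaching the stop, so two remain. I'll return and repeat the same stroke.

Request:
{"method": "step_arm", "body": {"moves": [[[0, 1, 0, 0, 0], [0, 1.5, 0, 0, 0], [0, 1.5, 0, 0, 0], [0, 1.5, 0, 0, 0], [0, 1, 0, 0, 0], [0, 0, 0, 0, 0], [0, 0, 0, 0, 0], [0, 0, 0, 0, 0], [0, 0, 0, 0, 0]]]}}

```text
clock: 8.55
tool_pos: [0.5012, -0.0179, 0.1355]
orientation: [-180.0, -0.0, -177.6]
force: [-0.4, 0.7, -0.4]
opening: 0.0005
gripper_force: 0.0
```

```bash
python3 - <<'E'
from plant import viewer
from h import *
print(dialang())
w,_=viewer.snapshot("wrist"); cv2.imwrite('pics/w3.png',w[120:300])
E
```

```text
(33, np.float64(-57.11379163088465))
```

View pics/w3.png

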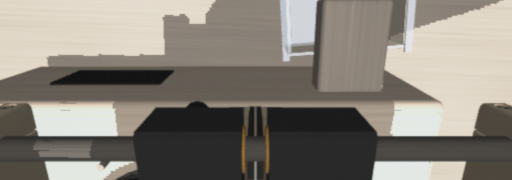

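The post is at (197,105), 58 px left of the finger seam (255), so it has come back and the finger is clear of it. Second stroke.

Request:
{"method": "step_arm", "body": {"moves": [[[0, -1, 0, 0, 0], [0, -0.8, 0, 0, 0], [0, -0.8, 0, 0, 0], [0, -0.8, 0, 0, 0], [0, -0.8, 0, 0, 0], [0, -0.6, 0, 0, 0], [0, -0.4, 0, 0, 0], [0, -0.4, 0, 0, 0], [0, -0.3, 0, 0, 0], [0, 0, 0, 0, 0]]]}}

```text
clock: 9.65
tool_pos: [0.5014, -0.0768, 0.1356]
orientation: [-180.0, 0.0, -177.6]
force: [-0.6, 1.9, -0.4]
opening: 0.0004
gripper_force: 0.5
```

```bash
python3 -c "
from h import *
print(dialang())"
```

```text
(37, np.float64(-42.966628147353596))
```

Request:
{"method": "step_arm", "body": {"moves": [[[0, 0, 0, 0, 0], [0, -0.15, 0, 0, 0], [0, -0.15, 0, 0, 0], [0, -0.15, 0, 0, 0], [0, 0, 0, 0, 0]]]}}

```text
clock: 10.2
tool_pos: [0.5016, -0.0811, 0.1357]
orientation: [-180.0, 0.0, -177.5]
force: [-0.7, 0.9, 1.1]
opening: 0.0009
gripper_force: 0.6
```

```bash
python3 -c "
from h import *
print(dialang())"
```

```text
(34, np.float64(-39.92887903412972))
```

Request:
{"method": "step_arm", "body": {"moves": [[[0, 0, 0, 0, 0], [0, 0, 0, 0, 0], [0, 0, 0, 0, 0]]]}}

```text
clock: 10.55
tool_pos: [0.5014, -0.0809, 0.1356]
orientation: [180.0, 0.0, -177.5]
force: [0.3, 1.5, 1.0]
opening: 0.0006
gripper_force: 0.6
```

```bash
python3 -c "
from h import *
from plant import viewer
print(dialang())
s,_=viewer.snapshot('scene')
cv2.imwrite('pics/s4.png',cv2.resize(s[180:270,215:315],None,fx=6,fy=6,interpolation=3))"
```

```text
(35, np.float64(-26.849679726732315))
```

View pics/s4.png

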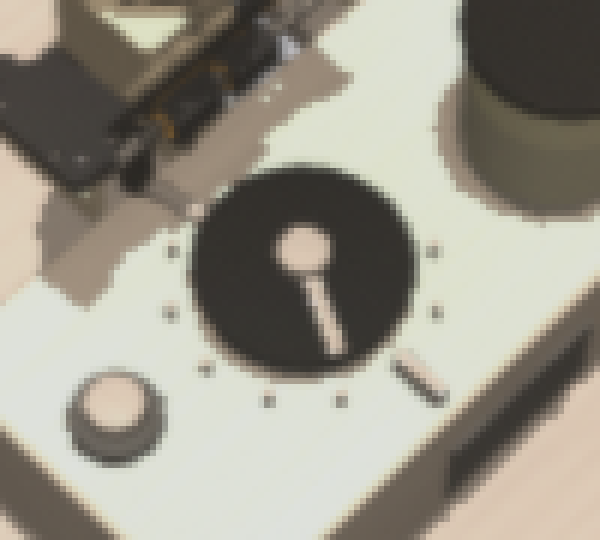

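The click happened and the damped dial has now settled at −27°, with the pointer tip at (338,350), one notch short of the bar at (418,375). I'll return the lever and make the third and last stroke.

Request:
{"method": "step_arm", "body": {"moves": [[[0, 1, 0, 0, 0], [0, 1.5, 0, 0, 0], [0, 1.5, 0, 0, 0], [0, 1.5, 0, 0, 0], [0, 0.8, 0, 0, 0], [0, 0, 0, 0, 0], [0, 0, 0, 0, 0], [0, 0, 0, 0, 0], [0, 0, 0, 0, 0], [0, 0, 0, 0, 0]]]}}

```text
clock: 11.65
tool_pos: [0.5012, -0.0184, 0.1355]
orientation: [-180.0, -0.0, -177.6]
force: [0.3, 0.2, -0.4]
opening: 0.0007
gripper_force: 0.0
```

```bash
python3 -c "
from h import *
print(dialang())"
```

```text
(34, np.float64(-26.605474326708855))
```

Request:
{"method": "step_arm", "body": {"moves": [[[0, -1, 0, 0, 0], [0, -0.8, 0, 0, 0], [0, -0.8, 0, 0, 0], [0, -0.8, 0, 0, 0], [0, -0.8, 0, 0, 0], [0, -0.6, 0, 0, 0], [0, -0.5, 0, 0, 0], [0, -0.4, 0, 0, 0], [0, -0.3, 0, 0, 0], [0, -0.3, 0, 0, 0]]]}}

```text
clock: 12.7
tool_pos: [0.5017, -0.0811, 0.1356]
orientation: [-180.0, 0.0, -177.5]
force: [0.8, 0.5, -1.2]
opening: 0.0005
gripper_force: 0.6
```

Request:
{"method": "step_arm", "body": {"moves": [[[0, 0, 0, 0, 0], [0, 0, 0, 0, 0], [0, 0, 0, 0, 0], [0, 0, 0, 0, 0], [0, 0, 0, 0, 0], [0, 0, 0, 0, 0]]]}}

```text
clock: 13.3
tool_pos: [0.5014, -0.0808, 0.1356]
orientation: [180.0, 0.0, -177.5]
force: [2.0, 2.0, -0.2]
opening: 0.0007
gripper_force: 0.7
```

```bash
python3 -c "
from h import *
print(dialang())"
```

```text
(33, np.float64(3.77375357598531))
```

Pointer is at the bar (+3.8°). Releasing the lever, lifting, and moving over the plunger.

Request:
{"method": "step_arm", "body": {"moves": [[[0, 1, 0, 0, 0], [0, 1.5, 0, 0, 0], [0, 1.5, 0, 0, 0], [0, 1.5, 0, 0, 0], [0, 0.8, 0, 0, 0], [0, 0, 0, 0, 0], [0, 0, 2, 0, 0], [0, 0, 4, 0, 0], [0, 0, 4, 0, 0], [0, 0, 2, 0, 0]]]}}

```text
clock: 14.35
tool_pos: [0.5023, -0.0184, 0.2591]
orientation: [180.0, 0.2, -177.5]
force: [1.0, 0.5, -0.4]
opening: 0.0004
gripper_force: 0.0
```

Request:
{"method": "step_arm", "body": {"moves": [[[1.8, -3.6, 0, 0, 0], [1.8, -3.7, 0, 0, 0], [1.9, -3.7, 0, 0, 0], [1.9, -3.7, 0, 0, 0], [1.9, -3.7, 0, 0, 0], [0, 0, 0, 0, 0], [0, 0, 0, 0, 0]]]}}

```text
clock: 15.05
tool_pos: [0.5938, -0.2034, 0.2545]
orientation: [180.0, -0.1, -177.7]
force: [0.2, 0.8, 0.4]
opening: 0.0005
gripper_force: 0.0
```

```bash
python3 - <<'E'
from h import *
from plant import ctrl
print(ctrl.get_obs()['tool_pos'],ctrl.get_obs()['force'])
t=np.load("pics/top.npz")
R=Ro.from_euler('xyz',t['R'],degrees=True).as_matrix()
for n in("top","scene"):
    t=np.load(f"pics/{n}.npz");R=Ro.from_euler('xyz',t['R'],degrees=True).as_matrix()
    v,u=np.mgrid[:384,:512]
    P=(np.stack([u,v,np.ones_like(u)],-1)@np.linalg.inv(t['K']).T*t['d'][...,None])@R.T+t['e']
    m=np.hypot(P[...,0]-.5949,P[...,1]+.203)<.02
    m&=P[...,2]>.132
    print(n,m.sum(),P[m].mean(0),np.percentile(P[m][:,2],[10,50,90]))
    m&=P[...,2]>np.percentile(P[m][:,2],50)-.003; print(P[m].mean(0))
print(dialang())
E
```

```text
[ 0.59380651 -0.20337862  0.2544713 ] [0.2301792  0.75289148 0.4102305 ]
top 107 [ 0.59380602 -0.20242733  0.14047082] [0.13282779 0.14102998 0.14727238]
[ 0.59483059 -0.20261924  0.14405144]
scene 125 [ 0.59696043 -0.20439627  0.14096851] [0.13366957 0.14228486 0.14650809]
[ 0.59609201 -0.20193022  0.14409856]
(34, np.float64(4.03856796534794))
```

Request:
{"method": "step_arm", "body": {"moves": [[[0, 0, -3, 0, 0], [0, 0, -3, 0, 0], [0, 0, -3, 0, 0], [0, 0, -1, 0, 0], [0, 0, -0.3, 0, 0], [0, 0, -0.3, 0, 0], [0, 0, -0.2, 0, 0], [0, 0, 0, 0, 0], [0, 0, 0, 0, 0]]]}}

```text
clock: 16.0
tool_pos: [0.5946, -0.202, 0.1484]
orientation: [-180.0, 0.1, -177.5]
force: [-0.2, -0.2, -0.3]
opening: 0.0005
gripper_force: 0.0
```

Request:
{"method": "step_arm", "body": {"moves": [[[0, 0, -0.2, 0, 0], [0, 0, -0.1, 0, 0], [0, 0, 0, 0, 0], [0, 0, 0, 0, 0]]]}}

```text
clock: 16.4
tool_pos: [0.5943, -0.202, 0.1445]
orientation: [-180.0, -0.0, -177.5]
force: [0.8, -0.2, -0.0]
opening: 0.0006
gripper_force: 0.0
```

Request:
{"method": "step_arm", "body": {"moves": [[[0, 0, -0.2, 0, 0], [0, 0, -0.1, 0, 0], [0, 0, 0, 0, 0]]]}}

```text
clock: 16.7
tool_pos: [0.5944, -0.202, 0.1417]
orientation: [-180.0, 0.0, -177.5]
force: [-0.6, 0.2, 3.3]
opening: 0.0007
gripper_force: 1.5
```

Request:
{"method": "step_arm", "body": {"moves": [[[0, 0, -0.1, 0, 0], [0, 0, -0.1, 0, 0], [0, 0, 0, 0, 0]]]}}

```text
clock: 17.0
tool_pos: [0.5944, -0.202, 0.1396]
orientation: [-180.0, 0.0, -177.5]
force: [-1.8, 0.5, 5.1]
opening: 0.0
gripper_force: 2.0
```

Request:
{"method": "step_arm", "body": {"moves": [[[0, 0, -0.1, 0, 0], [0, 0, -0.1, 0, 0], [0, 0, 0, 0, 0]]]}}

```text
clock: 17.3
tool_pos: [0.5944, -0.202, 0.1376]
orientation: [-180.0, 0.0, -177.5]
force: [0.1, -0.4, 4.2]
opening: 0.0003
gripper_force: 2.6
```

Request:
{"method": "step_arm", "body": {"moves": [[[0, 0, -0.1, 0, 0], [0, 0, -0.05, 0, 0], [0, 0, 0, 0, 0]]]}}

```text
clock: 17.6
tool_pos: [0.5944, -0.202, 0.1364]
orientation: [-180.0, 0.0, -177.5]
force: [-1.3, -0.1, 6.4]
opening: 0.0004
gripper_force: 2.9
```

Request:
{"method": "step_arm", "body": {"moves": [[[0, 0, -0.1, 0, 0], [0, 0, 0, 0, 0], [0, 0, 0, 0, 0]]]}}

```text
clock: 17.9
tool_pos: [0.5945, -0.2021, 0.1363]
orientation: [-180.0, 0.0, -177.5]
force: [-2.8, 0.7, 12.4]
opening: 0.0006
gripper_force: 5.8
```

Request:
{"method": "step_arm", "body": {"moves": [[[0, 0, -0.04, 0, 0], [0, 0, 0, 0, 0], [0, 0, 0, 0, 0]]]}}

```text
clock: 18.2
tool_pos: [0.5945, -0.2021, 0.1362]
orientation: [-180.0, 0.1, -177.5]
force: [-4.4, 2.2, 13.7]
opening: 0.0004
gripper_force: 6.9
```

Request:
{"method": "step_arm", "body": {"moves": [[[0, 0, 0.5, 0, 0], [0, 0, 0.5, 0, 0], [0, 0, 1, 0, 0], [0, 0, 3, 0, 0], [0, 0, 4, 0, 0], [0, 0, 3, 0, 0], [-1.5, -3, 0, 0, 0], [-2.5, -4, 0, 0, 0], [-2.5, -4, 0, 0, 0], [-2.5, -4, 0, 0, 0]]]}}

```text
clock: 19.2
tool_pos: [0.5032, -0.3528, 0.2547]
orientation: [180.0, -0.0, -177.5]
force: [1.1, -0.6, 0.7]
opening: 0.0004
gripper_force: 0.0
```

Request:
{"method": "step_arm", "body": {"moves": [[[-2, -4, 0, 0, 0], [-2, -4, 0, 0, 0], [-1, -2, 0, 0, 0], [0, 0, 0, 0, 0], [0, 0, 0, 0, 0]]]}}

```text
clock: 19.7
tool_pos: [0.4539, -0.4521, 0.2542]
orientation: [180.0, -0.0, -177.6]
force: [0.3, -0.8, 0.0]
opening: 0.0001
gripper_force: 0.0
```

```bash
python3 - <<'E'
from h import *
from plant import viewer,ctrl
print(ctrl.get_obs()['tool_pos'],dialang())
s,d=viewer.snapshot('scene'); t=np.load('pics/scene.npz'); R=Ro.from_euler('xyz',t['R'],degrees=True).as_matrix()
v,u=np.mgrid[:384,:512]
P=(np.stack([u,v,np.ones_like(u)],-1)@np.linalg.inv(t['K']).T*d[...,None])@R.T+t['e']
m=(np.hypot(P[...,0]-.5949,P[...,1]+.203)<.02)&(P[...,2]>.132)
print(np.percentile(P[m][:,2],[10,50,90]))
cv2.imwrite('pics/end.png',np.hstack([s[60:340,90:400],t['p'][60:340,90:400]]))
E
```

```text
[ 0.45385551 -0.45207123  0.25424709] (34, np.float64(4.03856796534794))
[0.1332729  0.14220694 0.14666615]
```

View pics/end.png

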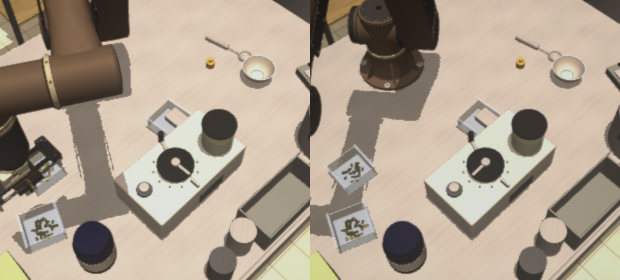

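The pointer stands at the bar (left half: hub (175,160), tip (190,177)). The lever is back at rest, the plunger is up, and the tub and the other things are unmoved.

```bash
python3 -c "
from plant import close_job
print(close_job())"
```

```text
the job is handed in; nothing more can be done
None
```

The job is handed in at about 20 s: three lever strokes brought the pointer to the long bar without reaching the lever's stop, the lever came back, the plunger went fully down (about 8 mm, 14 N) and rose again, and the final picture shows the tub and the other things in view unmoved.

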